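# Take the battery cover off the lock unit with the red lamp

### The job

The electronic door lock whose lamp bar is red has a flat battery. Press the orange snap tab of its battery cover inward, towards the cover's middle, lift the cover straight off, and lay it gently, right way up, well within the black rubber mat. Leave the cover of the lock with the green lamp in place.

Things in the scene. Friction and masses are not known exactly. Their poses are not given: they have to be found in the camera images.
- cover: loose grey battery cover, 0.1 kg, clipped into the top of the lock unit with the RED lamp. Plate 88x62x4 mm over a skirt 74x48 mm, 28 mm deep. Origin: centre of the skirt's underside (24 mm above the bench at start); plate top at z=32 mm. On the plate two upright grips, 24 mm wide (x), to z=57 mm: fixed grey one, outer face y=-23 mm; orange snap tab, outer face y=+23 mm. Skirt play 2 mm.
- cover_tab (a joint): that orange tab: travel in m along the cover's -y; 0 = out, its hook under the edge of the unit's opening; unhooked from 0.0065; 0.008 = fully in. Spring 2 N, 9 N fully in; it springs out when let go, so keep it pressed while lifting: squeezing both grips between two fingers (46 mm over both, 38 mm when in) does it.
- other_cover: the same cover on the unit with the GREEN lamp; stays there. Both units: fixed black boxes, 140x84x52 mm, axes as their covers; the lamp bar, 44x10 mm, lies across the box top, 77 mm from the cover's centre toward the cover's -x.
- mat: black rubber mat, fixed flat on the bench, 130x150x4 mm (x, y, z). Origin: centre of its underside; top at z=4 mm. A bench vice 120 mm high (about x 0.47, y 0.05 m) stands between the lock units and the mat.
There are look-alikes about, which are no part of the job. What is shaped like the cover but pink is not meant.

How it is judged:
On the way, in this order (a step that is already met when the one before it is completed fails the run):
1. the orange tab is pressed in while the cover still sits in its opening (value of joint cover_tab above 0.005 m and distance of cover from where it was at the start of the episode below 0.006 m), for 0.05 s.
2. the cover is lifted clear of its unit, level within about 30 degrees (height (world z) of cover above 0.065 m and angle between cover's own z axis and vertical below 0.52 rad), for 0.1 s.
At the end, for the whole second after the job is handed in: The cover of the lock unit with the red lamp lies still on the mat, right way up (within 10 degrees), resting on its skirt, its centre at least 25 mm inside every edge of the mat (within 40 mm of the mat's centre in x, 50 mm in y); the other cover is still in its unit, within 10 mm of where it was (x of cover in the frame of mat between -0.04 and 0.04 m and y of cover in the frame of mat between -0.05 and 0.05 m and z of cover in the frame of mat between 0 and 0.009 m and angle between cover's own z axis and vertical below 0.17 rad and linear speed of cover below 0.02 m/s and angular speed of cover below 0.2 rad/s and distance of other_cover from where it was at the start of the episode below 0.01 m); the robot touches nothing.
It fails at once if the cover is dropped onto the mat or bench from more than about 25 mm (contact force between the fingers and cover below 0.05 N and linear speed of cover above 0.7 m/s).
It fails at once if the other cover is pulled out of its unit (distance of other_cover from where it was at the start of the episode above 0.01 m).
It also fails if it takes over 48 s, if anything falls off the work surface, if the arm or the gripper's body presses on something with over 40 N, if the wrist force passes 120 N, or if a joint passes its speed limit or range.

### The arm

A 6-joint arm with a two-finger parallel gripper is mounted at the origin on a cart in front of the work surface, level with it; the furniture and walls round the work are solid. World frame = base frame: x ahead of the robot, y to its left, z up, the work surface at z = 0. Lengths are in m, angles in rad, forces in N, time in s.
With the tool pointing down it reaches from about 0.375 to 0.975 m from the base axis. Payload 3.8 kg.
Tool frame: the origin (TCP) lies between the finger pads; the fingertips stand bot.nose_length ahead of it and the grasp point (between the pads) lies 5 mm behind it (bot.nose_length is the distance from the TCP to the fingertips, in m); z points along the fingers, y is the direction in which the jaws open and shut (so a half turn about z gives the same grasp; the last joint's range is limited). The gripper opens to 85 mm and grips with 20 to 120 N. Pads are 22 mm wide; open, the fingers measure 114 mm over their backs; the gripper's body (76 mm by 85 mm) begins 54 mm behind the grasp point. The pads swing forward as they close: fully open they stand 13 mm farther back than shut.
Start: joints at [-1.362, 0.264, 1.604, -0, 1.274, -0.037], TCP at [0.164, -0.655, 0.245] pointing down, gripper open.
Joint ranges: [-2.63, 2.63], [-0.94, 2.18], [0.31, 2.57], [-1.31, 4.45], [0, 2.66], [-2.55, 2.55]. Speed limits (rad/s): [2.57, 2.57, 3.14, 3.14, 3.14, 3.14].

### API

Orientations are given as a rotation vector (axis times angle).
In Python, from workcell import bot gives the robot as it stands.
- The arm moves only by the tool carry_out, never from a script. Its argument "series" is a list of rows, each an object with "delta_pos": the shift along the tool's x, y, z as a fraction of full scale, a list of three; "rot": the turn, a rotation vector about the tool's x, y, z as a fraction of full scale, a list of three; "hand": the gripper command: -1 is fully open, 1 is shut, values between are in proportion. In form: [{"delta_pos": [x, y, z], "rot": [rx, ry, rz], "hand": hand}, ...]. A call has 1 to 20 rows; each row is the pose to reach, as a shift and turn from the pose measured when the call began, along the tool's axes at that moment; what a row does not reach only later rows make up. Full scale, the value 1, is 0.25 m for a shift and 45 degrees for a turn. A row lasts 1/8 s, in which the tool goes at most 62.5 mm and 10.7 degrees, less where a joint would pass 70% of its speed; a pose out of reach is approached as far as the arm can. A call with a number of a shift or a turn outside -1 to 1 is refused whole. A call with a gripper value outside its range is refused whole. The fingers move at their own pace and stop on an object; "squeeze" is the grip in N (left out, the last holds). Time passes only in rows, so rows that repeat a pose let the fingers close. It gives the time, the measured TCP pose, the force and the opening at its end, in the units of the state.
- bot.read_state(): the state, without advancing time (a new reading comes with each control period).
- bot.read_camera(name): name is "scene" or "side" or "wrist"; returns the picture (384x512x3 uint8, red, green, blue); there is no depth.
- bot.camera_info(name): a dict with "fx", "fy", "cx", "cy" (pixels), "origin" and "attitude" of the camera in the world. Camera axes: x right, y down, z forward; pixel columns grow to the right and rows downward; lengths in m; the calibration is good to about 2 mm. A picture is of the moment at which its call begins: read the wrist's pose just before it. camera_info takes no time and is no camera call; for the wrist camera it gives the pose at the moment of the call.
- bot.finish_job(): hands the job in, once; it reports no verdict.
The state is a dict: "time": time; "q": joint angles; "joint_vel": joint speeds; "joint_torque": joint torques, N m; "tool_pos": TCP position; "tcp_rot": TCP orientation; "wrist_force": force on the tool from outside, world axes, zero at the start; "torque": the same for the moment, N m; "width": opening from 0.0 (shut) to 1.0 (fully open).
Only numpy, scipy, OpenCV 4.12 (cv2) and the standard library are available. Lean on these libraries where they do the work, as an engineer would, in place of code of your own. Each camera call takes 0.05 s, during which the arm holds its last target. There are 200 camera calls.

## Working session

There is one attempt and no reset: what is moved stays moved. The work goes in short steps, Python scripts to look and compute and a tool call to move; the robot and the scene stay as the last step left them, time stands still between calls to the robot, and variables do not carry over. Pictures are saved under pics/ and viewed, about 8 in all and at most 12, crops included, and the job is handed in when it is done.

Besides the shell and the picture viewer there is one more tool, called after "Request:" as name(argument=value, ...) on one line, values as JSON. carry_out: Moves the arm, as the interface text tells. Its arguments: {"type":"object","properties":{"series":{"type":"array","items":{"type":"object","properties":{"delta_pos":{"type":"array","items":{"type":"number","minimum":-1,"maximum":1}},"rot":{"type":"array","items":{"type":"number","minimum":-1,"maximum":1}},"hand":{"type":"number"}}}},"squeeze":{"type":"number"}},"required":["series"]}

```bash
mkdir -p pics; python3 - <<'E'
from workcell import bot
import cv2
print(bot.nose_length, bot.read_state())
for n in ("scene","side"):
    print(n,bot.camera_info(n)); cv2.imwrite(f"pics/{n}0.png",bot.read_camera(n)[:,:,::-1])
a=cv2.imread("pics/scene0.png");b=cv2.imread("pics/side0.png")
print(bot.camera_info("wrist"))
cv2.imwrite("pics/s0.png",cv2.resize(a,(800,600),interpolation=cv2.INTER_CUBIC))
cv2.imwrite("pics/d0.png",cv2.resize(b,(800,600),interpolation=cv2.INTER_CUBIC))
E
```

```text
0.014 {'time': 0.0, 'q': array([-1.36189996e+00,  2.64770336e-01,  1.60537863e+00,  3.04808033e-05,
        1.27372526e+00, -3.68789443e-02]), 'joint_vel': array([ 6.59366878e-04, -1.14659728e-03, -2.31792927e-04,  9.68398355e-04,
        9.42866926e-05,  5.06304079e-05]), 'joint_torque': array([ 8.66474602e-04, -5.15110946e+01, -3.67315185e+01,  4.90043453e-05,
        1.29310833e-02,  1.72426212e-05]), 'tool_pos': array([ 0.16410723, -0.65401497,  0.24394793]), 'tcp_rot': array([-3.11564453e+00, -3.84799117e-01,  2.62079196e-04]), 'wrist_force': array([ 0.04033957,  0.48675868, -0.69668421]), 'torque': array([ 0.00793497, -0.00611876,  0.00657166]), 'width': 1.001058296157495}
scene {'fx': 488.97487494755853, 'fy': 488.97487494755853, 'cx': 260.27370024601294, 'cy': 183.9935684163123, 'origin': array([-1.0804804 , -0.01152326,  0.90950971]), 'attitude': array([-1.61858862,  1.49417027, -0.88587211])}
side {'fx': 380.8970080767249, 'fy': 380.8970080767249, 'cx': 254.05060594164763, 'cy': 196.9569381386592, 'origin': array([ 0.48690295, -1.13424246,  0.83415178]), 'attitude': array([-2.12358303e+00, -1.24770967e-02,  1.58831231e-03])}
{'fx': 329.0510663162255, 'fy': 329.0510663162255, 'cx': 260.25562224380735, 'cy': 194.341264604961, 'origin': array([ 0.24051342, -0.63440872,  0.37302063]), 'attitude': array([ 2.27283179, -1.7723234 , -0.28008938])}
```

View pics/s0.png

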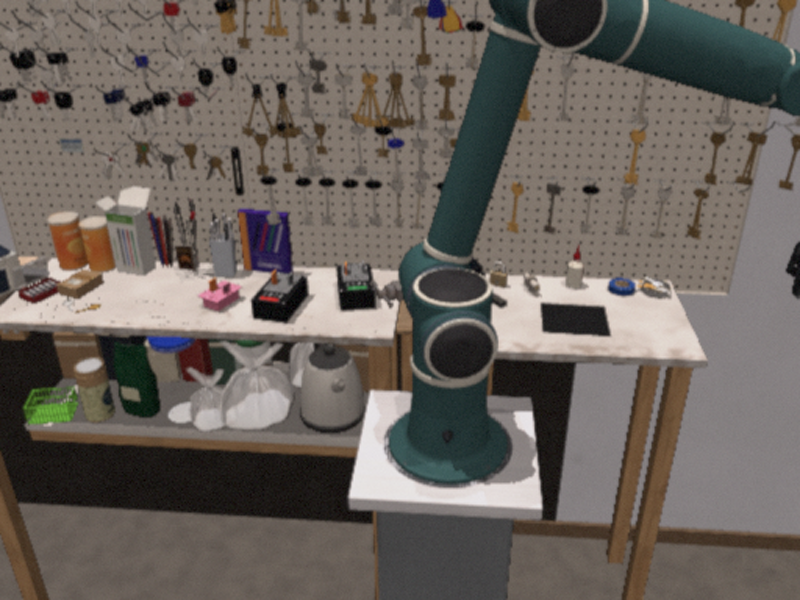

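View pics/d0.png

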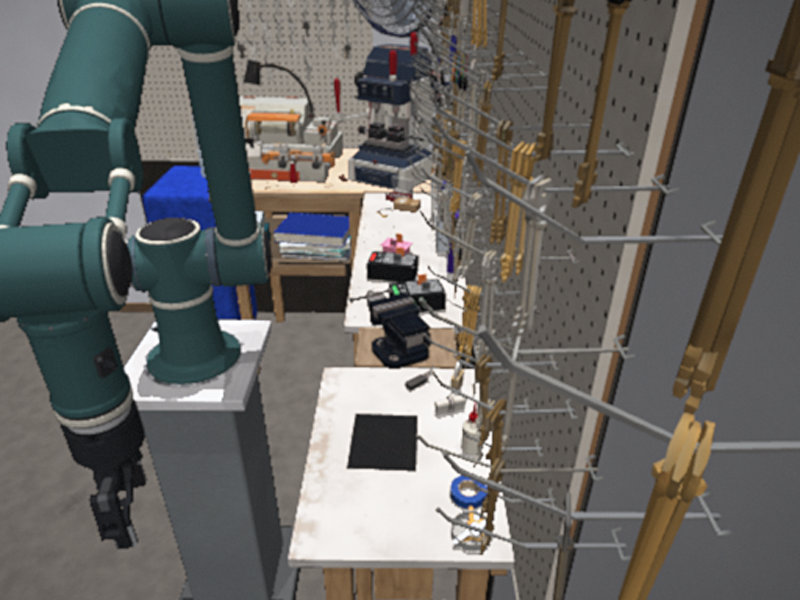

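The scene shows the red-lamp unit at (280,295), the green one at (356,286), the pink look-alike at (220,293) and the mat at (575,319). The side view has the mat with corners near (358,415) and (415,470). All pixels are from the 800-wide views. I'll get coarse positions next.

```bash
cat > h.py <<'E'
import numpy as np, cv2
from scipy.spatial.transform import Rotation as R
from workcell import bot
def ray(ci,uv,z):
    d=R.from_rotvec(ci["attitude"]).apply([(uv[0]-ci["cx"])/ci["fx"],(uv[1]-ci["cy"])/ci["fy"],1])
    o=np.array(ci["origin"]); return o+d*(z-o[2])/d[2]
def proj(ci,p):
    q=R.from_rotvec(ci["attitude"]).inv().apply(np.array(p)-ci["origin"])
    return q[...,:2]/q[...,2:]*[ci["fx"],ci["fy"]]+[ci["cx"],ci["cy"]]
def shot(name,crop,size,fn):
    im=bot.read_camera(name)[:,:,::-1]; x,y,w,h=crop
    cv2.imwrite(fn,cv2.resize(im[y:y+h,x:x+w],size,interpolation=cv2.INTER_CUBIC))
E
python3 - <<'E'
from h import *
s=bot.camera_info("scene");d=bot.camera_info("side")
for p in [(358,415),(417,416),(415,470),(348,468)]: print("mat side",ray(d,np.array(p)*.64,.004).round(3))
for p in [(541,305),(603,307),(609,335),(543,332)]: print("mat scene",ray(s,np.array(p)*.64,.004).round(3))
for p in [(280,283)]: print("red scene",ray(s,np.array(p)*.64,.06).round(3))
for p in [(395,258)]: print("red side",ray(d,np.array(p)*.64,.06).round(3))
E
python3 - <<'E'
import cv2
a=cv2.imread("pics/scene0.png")[160:220,140:260];b=cv2.imread("pics/side0.png")[140:220,220:300]
import numpy as np
cv2.imwrite("pics/c1.png",np.hstack([cv2.resize(a,(480,240),interpolation=2),cv2.resize(b,(240,240),interpolation=2)]))
E
```

```text
mat side [ 0.401 -0.21   0.004]
mat side [ 0.522 -0.211  0.004]
mat side [ 0.516 -0.358  0.004]
mat side [ 0.392 -0.354  0.004]
mat scene [ 0.507 -0.205  0.004]
mat scene [ 0.509 -0.35   0.004]
mat scene [ 0.385 -0.345  0.004]
mat scene [ 0.386 -0.2    0.004]
red scene [0.464 0.408 0.06 ]
red side [0.47  0.392 0.06 ]
```

View pics/c1.png

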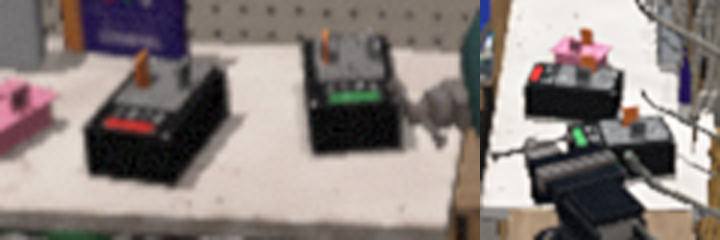

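The crop shows the red unit's orange tab on its left (world +y) and the lamp towards the robot. The box is turned about −15 to −20° in yaw. I'll travel high in 45° turns.

```bash
cat >> h.py <<'E'
def plan(pts,s=None):
    """pts: list of (pos, yaw_deg of tool x), tool down; prints each leg's move numbers, assuming the legs are reached"""
    s=s or bot.read_state(); p=np.array(s["tool_pos"]); r=R.from_rotvec(s["tcp_rot"])
    for q,y in pts:
        q=np.array(q); rt=R.from_euler("z",y,degrees=True)*R.from_euler("x",180,degrees=True)
        d=r.inv().apply(q-p); w=(r.inv()*rt).as_rotvec(degrees=True)
        print("delta",(d/.25).round(4),"rot",(w/45).round(4),"mm",round(np.linalg.norm(d)*1e3),"deg",round(np.linalg.norm(w)))
        p,r=q,rt
E
python3 - <<'E'
from h import *
print(R.from_rotvec(bot.camera_info("wrist")["attitude"]).as_matrix()[:,2])
plan([((.42,-.5,.30),58),((.54,-.27,.32),103),((.56,-.03,.33),103),((.54,.2,.32),147),((.45,.36,.30),160)])
E
```

```text
[-0.29851046 -0.07440468 -0.95150168]
delta [ 1.1428 -0.3492 -0.2229] rot [-0.0024 -0.0011 -0.9759] mm 304 deg 44
delta [ 1.0346 -0.0805 -0.08  ] rot [ 0.  0. -1.] mm 260 deg 45
delta [ 0.9174  0.2939 -0.04  ] rot [0. 0. 0.] mm 241 deg 0
delta [0.9144 0.129  0.04  ] rot [ 0.      0.     -0.9778] mm 231 deg 44
delta [0.6505 0.3407 0.08  ] rot [-0.      0.     -0.2889] mm 185 deg 13
```

Request:
carry_out(series=[{"delta_pos": [0.95, -0.35, -0.22], "rot": [0, 0, -0.976], "hand": -1}, {"delta_pos": [0.95, -0.35, -0.22], "rot": [0, 0, -0.976], "hand": -1}, {"delta_pos": [0.95, -0.35, -0.22], "rot": [0, 0, -0.976], "hand": -1}, {"delta_pos": [0.95, -0.35, -0.22], "rot": [0, 0, -0.976], "hand": -1}, {"delta_pos": [0.95, -0.35, -0.22], "rot": [0, 0, -0.976], "hand": -1}, {"delta_pos": [0.95, -0.35, -0.22], "rot": [0, 0, -0.976], "hand": -1}])

```text
time: 0.85
tool_pos: [0.3735, -0.5111, 0.2989]
tcp_rot: [-2.745, -1.523, 0.0]
wrist_force: [-0.7, -0.4, -0.4]
width: 1.002
```

Request:
carry_out(series=[{"delta_pos": [1, -0.08, -0.08], "rot": [0, 0, -1], "hand": -1}, {"delta_pos": [1, -0.08, -0.08], "rot": [0, 0, -1], "hand": -1}, {"delta_pos": [1, -0.08, -0.08], "rot": [0, 0, -1], "hand": -1}, {"delta_pos": [1, -0.08, -0.08], "rot": [0, 0, -1], "hand": -1}, {"delta_pos": [1, -0.08, -0.08], "rot": [0, 0, -1], "hand": -1}, {"delta_pos": [1, -0.08, -0.08], "rot": [0, 0, -1], "hand": -1}])

```text
time: 1.6
tool_pos: [0.4879, -0.2896, 0.3186]
tcp_rot: [-1.956, -2.455, 0.001]
wrist_force: [-0.4, -0.5, -0.5]
width: 1.0
```

```bash
python3 - <<'E'
from h import *
s=bot.read_state();print(s["time"],s["tool_pos"],s["q"])
plan([((.56,-.03,.33),103),((.54,.2,.32),147),((.45,.36,.30),160)])
E
```

```text
1.6 [ 0.48794279 -0.28962784  0.31856406] [-5.79505911e-01  2.49561775e-02  1.74136978e+00 -1.17920167e-04
  1.37836524e+00 -8.04721377e-01]
delta [ 0.948   0.5128 -0.0448] rot [-0.0028 -0.0027 -0.0021] mm 270 deg 0
delta [0.9144 0.129  0.04  ] rot [ 0.      0.     -0.9778] mm 231 deg 44
delta [0.6505 0.3407 0.08  ] rot [-0.      0.     -0.2889] mm 185 deg 13
```

Request:
carry_out(series=[{"delta_pos": [0.95, 0.51, -0.045], "rot": [0, 0, 0], "hand": -1}, {"delta_pos": [0.95, 0.51, -0.045], "rot": [0, 0, 0], "hand": -1}, {"delta_pos": [0.95, 0.51, -0.045], "rot": [0, 0, 0], "hand": -1}, {"delta_pos": [0.95, 0.51, -0.045], "rot": [0, 0, 0], "hand": -1}, {"delta_pos": [0.95, 0.51, -0.045], "rot": [0, 0, 0], "hand": -1}])

```text
time: 2.22
tool_pos: [0.5596, -0.0292, 0.3296]
tcp_rot: [-1.957, -2.453, 0.001]
wrist_force: [-0.2, -0.1, 0.8]
width: 1.005
```

Request:
carry_out(series=[{"delta_pos": [0.91, 0.13, 0.04], "rot": [0, 0, -0.98], "hand": -1}, {"delta_pos": [0.91, 0.13, 0.04], "rot": [0, 0, -0.98], "hand": -1}, {"delta_pos": [0.91, 0.13, 0.04], "rot": [0, 0, -0.98], "hand": -1}, {"delta_pos": [0.91, 0.13, 0.04], "rot": [0, 0, -0.98], "hand": -1}, {"delta_pos": [0.91, 0.13, 0.04], "rot": [0, 0, -0.98], "hand": -1}])

```text
time: 2.85
tool_pos: [0.541, 0.1999, 0.3189]
tcp_rot: [-0.891, -3.008, 0.001]
wrist_force: [-0.3, -1.1, -0.1]
width: 0.999
```

Request:
carry_out(series=[{"delta_pos": [0.65, 0.34, 0.08], "rot": [0, 0, -0.29], "hand": -1}, {"delta_pos": [0.65, 0.34, 0.08], "rot": [0, 0, -0.29], "hand": -1}, {"delta_pos": [0.65, 0.34, 0.08], "rot": [0, 0, -0.29], "hand": -1}, {"delta_pos": [0.65, 0.34, 0.08], "rot": [0, 0, -0.29], "hand": -1}, {"delta_pos": [0.65, 0.34, 0.08], "rot": [0, 0, -0.29], "hand": -1}])

```text
time: 3.48
tool_pos: [0.4523, 0.3577, 0.2992]
tcp_rot: [-0.548, -3.089, 0.003]
wrist_force: [0.4, -0.2, -0.9]
width: 1.007
```

```bash
python3 - <<'E'
from h import *
s=bot.read_state();print(s["time"],s["tool_pos"],s["tcp_rot"],s["q"])
print(bot.camera_info("wrist")); 
im=bot.read_camera("wrist")[:,:,::-1]; cv2.imwrite("pics/w1raw.png",im)
cv2.imwrite("pics/w1.png",cv2.resize(im,(800,600),interpolation=2))
E
```

```text
3.475 [0.45227815 0.35771127 0.29923208] [-5.48239791e-01 -3.08917291e+00  2.57369980e-03] [ 0.62491633  0.05158634  1.74874924  0.00188202  1.34532287 -0.59501928]
{'fx': 329.0510663162255, 'fy': 329.0510663162255, 'cx': 260.25562224380735, 'cy': 194.341264604961, 'origin': array([0.37839657, 0.38572838, 0.42849315]), 'attitude': array([2.35560229, 1.64694082, 0.2539008 ])}
```

View pics/w1.png

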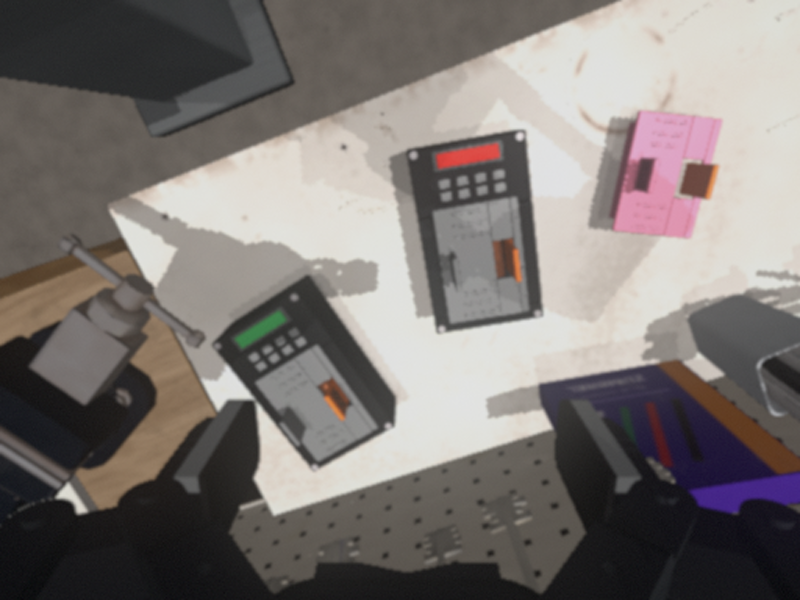

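The wrist view shows the red unit with plate corners at about (432,209), (519,196), (531,317), (443,327) and the lamp centre at (468,156). The orange tab is on the image right and the grey grip is at (448,265).

```bash
cat > fit.py <<'E'
from h import *
from scipy.optimize import least_squares
def fit(ci,obs,x0):
    M=np.array([o[0] for o in obs],float)/1e3; U=np.array([o[1] for o in obs],float)
    def f(x):
        c,s=np.cos(x[2]),np.sin(x[2]); P=np.c_[x[0]+c*M[:,0]-s*M[:,1],x[1]+s*M[:,0]+c*M[:,1],M[:,2]]
        return (proj(ci,P)-U).ravel()
    r=least_squares(f,x0); print(r.x[:2].round(4),np.degrees(r.x[2]).round(2)); print(r.fun.reshape(-1,2).round(1)); return r.x
E
python3 - <<'E'
from fit import *
ci=bot.camera_info("wrist")
o=[((-44,-31,56),(432,209)),((-44,31,56),(519,196)),((44,31,56),(531,317)),((44,-31,56),(443,327)),((-77,0,53),(468,156))]
o=[(a,np.array(b)*.64) for a,b in o]
fit(ci,o,[.46,.4,-.2])
for p in [(408,150),(524,131),(541,318),(438,332)]: print(ray(ci,np.array(p)*.64,.052).round(4))
E
```

```text
[0.4803 0.4059] -11.94
[[-0.   1.1]
 [-0.6  1.4]
 [-2.6 -2.1]
 [ 2.3 -1.6]
 [ 1.   0.6]]
[0.3857 0.3829 0.052 ]
[0.4016 0.4628 0.052 ]
[0.5386 0.4368 0.052 ]
[0.5221 0.358  0.052 ]
```

```bash
python3 -c "
from h import *
plan([((.480,.406,.17),169)])"
```

```text
delta [-0.0385  0.2207  0.5173] rot [-0.002  -0.005  -0.2036] mm 141 deg 9
```

Request:
carry_out(series=[{"delta_pos": [-0.038, 0.22, 0.517], "rot": [-0.002, -0.005, -0.204], "hand": -1}, {"delta_pos": [-0.038, 0.22, 0.517], "rot": [-0.002, -0.005, -0.204], "hand": -1}, {"delta_pos": [-0.038, 0.22, 0.517], "rot": [-0.002, -0.005, -0.204], "hand": -1}, {"delta_pos": [-0.038, 0.22, 0.517], "rot": [-0.002, -0.005, -0.204], "hand": -1}, {"delta_pos": [-0.038, 0.22, 0.517], "rot": [-0.002, -0.005, -0.204], "hand": -1}])

```text
time: 4.15
tool_pos: [0.4815, 0.4059, 0.173]
tcp_rot: [0.302, 3.124, 0.004]
wrist_force: [0.3, -0.4, 0.3]
width: 1.002
```

```bash
python3 - <<'E'
from h import *
s=bot.read_state();print(s["time"],s["tool_pos"],s["tcp_rot"],s["q"])
im=bot.read_camera("wrist")[:,:,::-1]; cv2.imwrite("pics/w2raw.png",im)
cv2.imwrite("pics/w2.png",cv2.resize(im,(800,600),interpolation=2))
E
```

```text
4.15 [0.48153746 0.40587823 0.17302389] [0.3024496  3.12387534 0.00417943] [ 6.60903491e-01  2.30133797e-01  1.78290519e+00 -2.21338688e-04
  1.12446604e+00 -7.16761933e-01]
```

View pics/w2.png

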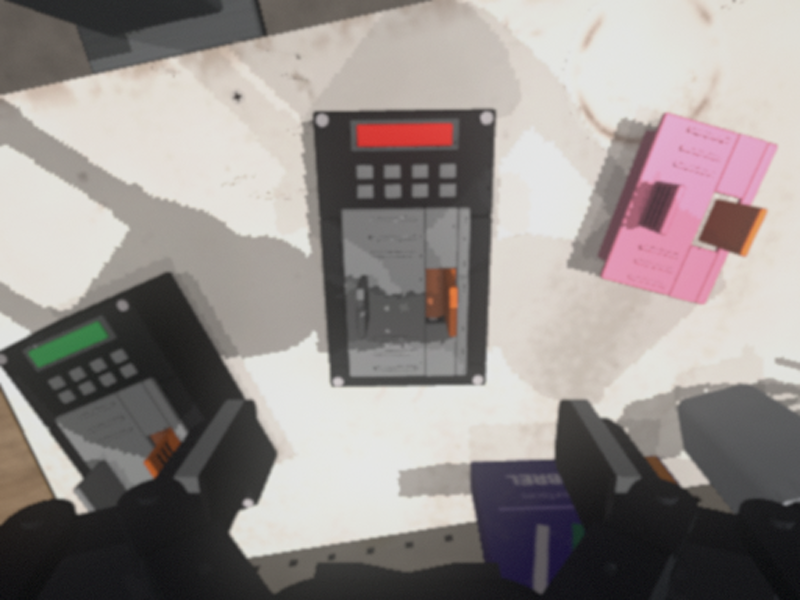

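The plate corners are (341,209), (470,208), (467,376), (347,377), the lamp centre is (404,135), and the axes line up with the tool. I'll refit.

```bash
python3 - <<'E'
from fit import *
ci=bot.camera_info("wrist")
o=[((-44,-31,56),(341,209)),((-44,31,56),(470,208)),((44,31,56),(467,376)),((44,-31,56),(347,377)),((-77,0,53),(404,135))]
o=[(a,np.array(b)*.64) for a,b in o]
x=fit(ci,o,[.48,.405,-.2])
for p in [(315,111),(496,110),(486,384),(331,387)]: print(ray(ci,np.array(p)*.64,.052).round(4))
c,s=np.cos(x[2]),np.sin(x[2])
for m in [(-12,23,81),(12,23,81),(-12,-23,81),(12,-23,81)]:
    m=np.array(m)/1e3; print(proj(ci,[x[0]+c*m[0]-s*m[1],x[1]+s*m[0]+c*m[1],m[2]])/.64)
plan([((*x[:2],.11),180+np.degrees(x[2])),((*x[:2],.073),180+np.degrees(x[2]))])
E
```

```text
[0.4791 0.4072] -10.46
[[-0.7  0.1]
 [ 0.3 -0.1]
 [-0.8 -0.2]
 [ 0.9 -0.1]
 [ 0.3  0.2]]
[0.3852 0.3832 0.052 ]
[0.4006 0.4642 0.052 ]
[0.537  0.4398 0.052 ]
[0.5226 0.3573 0.052 ]
[457.32031401 287.51858153]
[456.23051575 337.31324464]
[354.65661758 288.55081806]
[356.80121872 338.3056366 ]
delta [0.011  0.0014 0.2533] rot [ 0.0045  0.0042 -0.0129] mm 63 deg 1
delta [ 0.    -0.     0.148] rot [0. 0. 0.] mm 37 deg 0
```

The fit residuals are under 1 px and the tab's predicted position matches the picture. Next I descend, then squeeze.

Request:
carry_out(series=[{"delta_pos": [0.011, 0.0014, 0.2], "rot": [0.0045, 0.0042, -0.013], "hand": -1}, {"delta_pos": [0.011, 0.0014, 0.3], "rot": [0.0045, 0.0042, -0.013], "hand": -1}, {"delta_pos": [0.011, 0.0014, 0.37], "rot": [0.0045, 0.0042, -0.013], "hand": -1}, {"delta_pos": [0.011, 0.0014, 0.4], "rot": [0.0045, 0.0042, -0.013], "hand": -1}, {"delta_pos": [0.011, 0.0014, 0.4], "rot": [0.0045, 0.0042, -0.013], "hand": -1}, {"delta_pos": [0.011, 0.0014, 0.4], "rot": [0.0045, 0.0042, -0.013], "hand": -1}])

```text
time: 4.95
tool_pos: [0.4801, 0.408, 0.0748]
tcp_rot: [0.286, 3.127, 0.003]
wrist_force: [0.2, -1.3, 0.4]
width: 1.004
```

Request:
carry_out(series=[{"delta_pos": [0, 0, 0], "rot": [0, 0, 0], "hand": 0.3}, {"delta_pos": [0, 0, 0], "rot": [0, 0, 0], "hand": 0.3}, {"delta_pos": [0, 0, 0], "rot": [0, 0, 0], "hand": 0.3}, {"delta_pos": [0, 0, 0], "rot": [0, 0, 0], "hand": 0.3}, {"delta_pos": [0, 0, 0], "rot": [0, 0, 0], "hand": 0.3}, {"delta_pos": [0, 0, 0], "rot": [0, 0, 0], "hand": 0.3}, {"delta_pos": [0, 0, 0], "rot": [0, 0, 0], "hand": 0.3}, {"delta_pos": [0, 0, 0], "rot": [0, 0, 0], "hand": 0.3}], squeeze=30)

```text
time: 5.95
tool_pos: [0.4797, 0.4041, 0.0763]
tcp_rot: [0.285, 3.128, -0.009]
wrist_force: [-4.6, -14.9, 15.4]
width: 0.427
```

Lateral and vertical forces of about 15 N were unexpected, so I'll look.

```bash
python3 - <<'E'
from h import *
s=bot.read_state();print(s["time"],s["tool_pos"],s["tcp_rot"],s["wrist_force"],s["torque"],s["width"])
shot("wrist",(130,130,280,210),(800,600),"pics/w3.png")
E
```

```text
5.95 [0.47967943 0.40408575 0.07626381] [ 0.28492097  3.12844769 -0.00899013] [ -4.60110742 -14.91422263  15.41494006] [-2.24238557  0.55761746  0.03776419] 0.42688704740175426
```

View pics/w3.png

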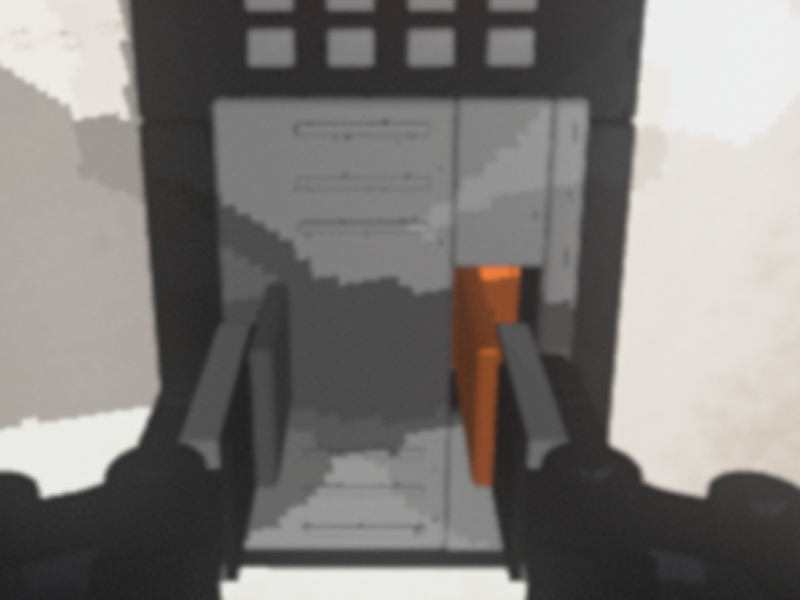

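The tab is pressed in and both pads are on the grips. The force arises because the grip centre moves 4 mm toward −y once the tab is in, while the arm holds its old target. I'll re-zero the target on the measured pose and lift.

Request:
carry_out(series=[{"delta_pos": [0, 0, 0], "rot": [0, 0, 0], "hand": 0.3}, {"delta_pos": [0, 0, 0], "rot": [0, 0, 0], "hand": 0.3}, {"delta_pos": [0, 0, 0], "rot": [0, 0, 0], "hand": 0.3}])

```text
time: 6.38
tool_pos: [0.48, 0.4038, 0.0768]
tcp_rot: [0.285, 3.128, -0.01]
wrist_force: [-1.5, -4.5, 6.1]
width: 0.416
```

Request:
carry_out(series=[{"delta_pos": [0, 0, -0.02], "rot": [0, 0, 0], "hand": 0.3}, {"delta_pos": [0, 0, -0.05], "rot": [0, 0, 0], "hand": 0.3}, {"delta_pos": [0, 0, -0.09], "rot": [0, 0, 0], "hand": 0.3}, {"delta_pos": [0, 0, -0.14], "rot": [0, 0, 0], "hand": 0.3}, {"delta_pos": [0, 0, -0.2], "rot": [0, 0, 0], "hand": 0.3}, {"delta_pos": [0, 0, -0.26], "rot": [0, 0, 0], "hand": 0.3}, {"delta_pos": [0, 0, -0.32], "rot": [0, 0, 0], "hand": 0.3}, {"delta_pos": [0, 0, -0.36], "rot": [0, 0, 0], "hand": 0.3}, {"delta_pos": [0, 0, -0.36], "rot": [0, 0, 0], "hand": 0.3}])

```text
time: 7.5
tool_pos: [0.4805, 0.4048, 0.1682]
tcp_rot: [0.284, 3.126, -0.008]
wrist_force: [-0.1, -0.4, -0.7]
width: 0.416
```

```bash
python3 - <<'E'
from h import *
s=bot.read_state();print(s["time"],s["tool_pos"],s["tcp_rot"],s["wrist_force"],s["torque"],s["width"])
a=bot.read_camera("wrist")[130:340,130:410,::-1]; b=bot.read_camera("side")[120:220,210:310,::-1]
cv2.imwrite("pics/w4.png",np.hstack([cv2.resize(a,(480,360),interpolation=2),cv2.resize(b,(320,360),interpolation=2)]))
E
```

```text
7.5 [0.48054202 0.40481635 0.16819984] [ 0.28438144  3.12647203 -0.00764186] [-0.13488476 -0.44445521 -0.69814966] [-0.01092636  0.05204625 -0.00361209] 0.41603908888553437
```

View pics/w4.png

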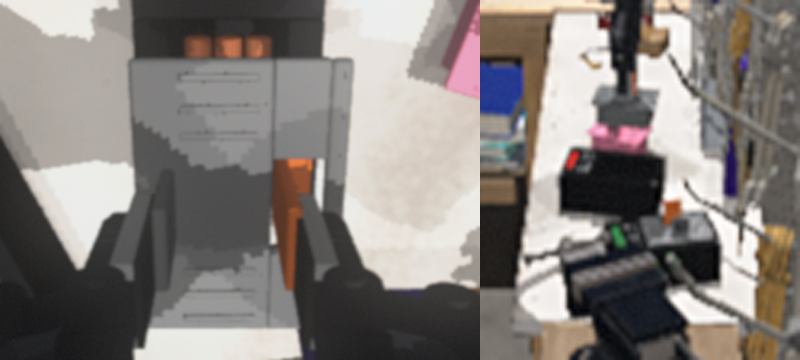

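The cover is in the grip, clear and level. The unit's opening is empty with the batteries showing, and the green unit's cover is untouched. I'll keep this orientation and carry the cover high over the vice to the mat.

```bash
python3 -c "
from h import *
plan([((.52,.30,.30),169.5),((.56,.07,.30),169.5),((.53,-.15,.30),169.5),((.453,-.282,.20),169.5),((.453,-.282,.075),169.5)])"
```

```text
delta [-0.234  -0.3844 -0.5311] rot [-0.0086  0.0011  0.0024] mm 174 deg 0
delta [-0.325  -0.8754 -0.    ] rot [0. 0. 0.] mm 233 deg 0
delta [-0.0424 -0.8871 -0.    ] rot [0. 0. 0.] mm 222 deg 0
delta [ 0.2066 -0.5753  0.4   ] rot [0. 0. 0.] mm 183 deg 0
delta [ 0.  -0.   0.5] rot [0. 0. 0.] mm 125 deg 0
```

Request:
carry_out(series=[{"delta_pos": [0, 0, -0.2], "rot": [-0.0086, 0.001, 0.002], "hand": 0.3}, {"delta_pos": [-0.03, -0.06, -0.4], "rot": [-0.0086, 0.001, 0.002], "hand": 0.3}, {"delta_pos": [-0.1, -0.17, -0.5], "rot": [-0.0086, 0.001, 0.002], "hand": 0.3}, {"delta_pos": [-0.18, -0.3, -0.53], "rot": [-0.0086, 0.001, 0.002], "hand": 0.3}, {"delta_pos": [-0.25, -0.43, -0.53], "rot": [-0.0086, 0.001, 0.002], "hand": 0.3}, {"delta_pos": [-0.31, -0.58, -0.53], "rot": [-0.0086, 0.001, 0.002], "hand": 0.3}, {"delta_pos": [-0.37, -0.73, -0.53], "rot": [-0.0086, 0.001, 0.002], "hand": 0.3}, {"delta_pos": [-0.43, -0.87, -0.53], "rot": [-0.0086, 0.001, 0.002], "hand": 0.3}, {"delta_pos": [-0.47, -0.97, -0.53], "rot": [-0.0086, 0.001, 0.002], "hand": 0.3}, {"delta_pos": [-0.47, -0.97, -0.53], "rot": [-0.0086, 0.001, 0.002], "hand": 0.3}])

```text
time: 8.85
tool_pos: [0.5515, 0.1436, 0.2997]
tcp_rot: [-0.291, -3.126, 0.001]
wrist_force: [-0.5, 1.5, -1.2]
width: 0.417
```

```bash
python3 -c "
from h import *
s=bot.read_state();print(s['time'],s['tool_pos'],s['q'],s['width'])
plan([((.55,.0,.30),169.5),((.52,-.17,.30),169.5),((.453,-.282,.20),169.5),((.453,-.282,.075),169.5)])"
```

```text
8.85 [0.55148862 0.14360948 0.29968663] [ 2.11197853e-01  3.68853387e-02  1.76322437e+00 -2.79034693e-04
  1.34328497e+00 -1.17369179e+00] 0.4168978191934566
delta [-0.1003 -0.5656 -0.0009] rot [-0.0012 -0.002  -0.0033] mm 144 deg 0
delta [-0.0059 -0.6905 -0.    ] rot [0. 0. 0.] mm 173 deg 0
delta [ 0.1819 -0.4893  0.4   ] rot [0. 0. 0.] mm 164 deg 0
delta [ 0.  -0.   0.5] rot [0. 0. 0.] mm 125 deg 0
```

Request:
carry_out(series=[{"delta_pos": [-0.03, -0.13, 0], "rot": [0, 0, 0], "hand": 0.3}, {"delta_pos": [-0.05, -0.28, 0], "rot": [0, 0, 0], "hand": 0.3}, {"delta_pos": [-0.08, -0.43, 0], "rot": [0, 0, 0], "hand": 0.3}, {"delta_pos": [-0.1, -0.57, 0], "rot": [0, 0, 0], "hand": 0.3}, {"delta_pos": [-0.1, -0.72, 0], "rot": [0, 0, 0], "hand": 0.3}, {"delta_pos": [-0.1, -0.86, 0], "rot": [0, 0, 0], "hand": 0.3}, {"delta_pos": [-0.1, -0.97, 0], "rot": [0, 0, 0], "hand": 0.3}, {"delta_pos": [-0.1, -0.97, 0], "rot": [0, 0, 0], "hand": 0.3}])

```text
time: 9.85
tool_pos: [0.5309, -0.0999, 0.2992]
tcp_rot: [-0.294, -3.125, 0.001]
wrist_force: [-1.2, 0.6, -1.9]
width: 0.422
```

```bash
python3 -c "
from h import *
s=bot.read_state();print(s['time'],s['tool_pos'],s['q'],s['width'])
plan([((.453,-.282,.20),169.5),((.453,-.282,.075),169.5)])"
```

```text
9.85 [ 0.53090695 -0.09985364  0.29922273] [-2.31544282e-01 -2.02497514e-02  1.82164422e+00 -7.87165872e-04
  1.34281207e+00 -1.61432537e+00] 0.42174333931013624
delta [ 0.169  -0.7737  0.3978] rot [-0.0008 -0.0034 -0.0058] mm 222 deg 0
delta [ 0.  -0.   0.5] rot [0. 0. 0.] mm 125 deg 0
```

Next I move over the mat, down to TCP z≈0.08 (cover about 23 mm above the mat).

Request:
carry_out(series=[{"delta_pos": [0.03, -0.14, 0.0], "rot": [0, -0.003, -0.006], "hand": 0.3}, {"delta_pos": [0.07, -0.29, 0.04], "rot": [0, -0.003, -0.006], "hand": 0.3}, {"delta_pos": [0.1, -0.44, 0.12], "rot": [0, -0.003, -0.006], "hand": 0.3}, {"delta_pos": [0.13, -0.59, 0.22], "rot": [0, -0.003, -0.006], "hand": 0.3}, {"delta_pos": [0.16, -0.71, 0.34], "rot": [0, -0.003, -0.006], "hand": 0.3}, {"delta_pos": [0.169, -0.774, 0.46], "rot": [0, -0.003, -0.006], "hand": 0.3}, {"delta_pos": [0.169, -0.774, 0.58], "rot": [0, -0.003, -0.006], "hand": 0.3}, {"delta_pos": [0.169, -0.774, 0.7], "rot": [0, -0.003, -0.006], "hand": 0.3}, {"delta_pos": [0.169, -0.774, 0.8], "rot": [0, -0.003, -0.006], "hand": 0.3}, {"delta_pos": [0.169, -0.774, 0.87], "rot": [0, -0.003, -0.006], "hand": 0.3}, {"delta_pos": [0.169, -0.774, 0.87], "rot": [0, -0.003, -0.006], "hand": 0.3}])

```text
time: 11.22
tool_pos: [0.4521, -0.2805, 0.0803]
tcp_rot: [-0.285, -3.125, -0.002]
wrist_force: [-0.4, 0.3, -1.2]
width: 0.418
```

```bash
python3 - <<'E'
from h import *
s=bot.read_state();print(s["time"],s["tool_pos"],s["tcp_rot"],s["wrist_force"],s["width"])
a=bot.read_camera("wrist")[:,:,::-1]; b=bot.read_camera("side")[230:330,200:300,::-1]
cv2.imwrite("pics/w5.png",np.hstack([cv2.resize(a,(480,360),interpolation=2),cv2.resize(b,(320,360),interpolation=2)]))
plan([((.453,-.282,.058),169.5)])
E
```

```text
11.225 [ 0.45206019 -0.28047113  0.08033517] [-2.85479842e-01 -3.12523235e+00 -2.31527860e-03] [-0.42831958  0.31509532 -1.24526492] 0.4176617044018714
delta [ 0.0018 -0.0006  0.0981] rot [-0.001   0.0006  0.001 ] mm 25 deg 0
```

View pics/w5.png

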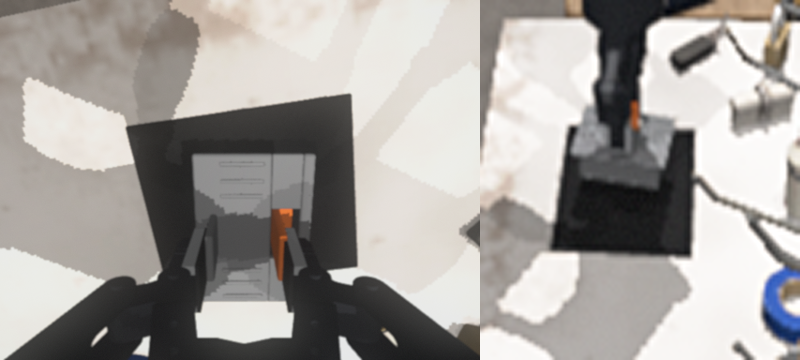

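The cover is level and near the middle of the mat, with mat corners at (127,127), (350,95) and (357,266) in the left panel. I'll lower gently until contact.

Request:
carry_out(series=[{"delta_pos": [0, 0, 0.03], "rot": [0, 0, 0], "hand": 0.3}, {"delta_pos": [0, 0, 0.06], "rot": [0, 0, 0], "hand": 0.3}, {"delta_pos": [0, 0, 0.08], "rot": [0, 0, 0], "hand": 0.3}, {"delta_pos": [0, 0, 0.09], "rot": [0, 0, 0], "hand": 0.3}, {"delta_pos": [0, 0, 0.095], "rot": [0, 0, 0], "hand": 0.3}, {"delta_pos": [0, 0, 0.095], "rot": [0, 0, 0], "hand": 0.3}])

```text
time: 12.08
tool_pos: [0.4535, -0.282, 0.0587]
tcp_rot: [0.286, 3.128, -0.001]
wrist_force: [-0.5, -0.4, -0.8]
width: 0.415
```

Request:
carry_out(series=[{"delta_pos": [0, 0, 0.006], "rot": [0, 0, 0], "hand": 0.3}, {"delta_pos": [0, 0, 0.01], "rot": [0, 0, 0], "hand": 0.3}, {"delta_pos": [0, 0, 0.012], "rot": [0, 0, 0], "hand": 0.3}, {"delta_pos": [0, 0, 0.012], "rot": [0, 0, 0], "hand": 0.3}])

```text
time: 12.58
tool_pos: [0.4537, -0.2822, 0.0566]
tcp_rot: [0.286, 3.128, -0.002]
wrist_force: [-1.8, 0.1, 4.6]
width: 0.415
```

There's a 4.6 N contact, so the cover is resting on the mat. I'll open gently while following the tab outward, then retreat straight up.

Request:
carry_out(series=[{"delta_pos": [0, 0.004, 0], "rot": [0, 0, 0], "hand": 0.1}, {"delta_pos": [0, 0.008, 0], "rot": [0, 0, 0], "hand": 0.05}, {"delta_pos": [0, 0.014, 0], "rot": [0, 0, 0], "hand": 0.0}, {"delta_pos": [0, 0.016, 0], "rot": [0, 0, 0], "hand": -0.1}, {"delta_pos": [0, 0.016, 0], "rot": [0, 0, 0], "hand": -0.3}, {"delta_pos": [0, 0.016, 0], "rot": [0, 0, 0], "hand": -0.6}, {"delta_pos": [0, 0.016, 0], "rot": [0, 0, 0], "hand": -0.8}, {"delta_pos": [0, 0.016, 0], "rot": [0, 0, 0], "hand": -0.8}, {"delta_pos": [0, 0.016, 0], "rot": [0, 0, 0], "hand": -0.8}])

```text
time: 13.7
tool_pos: [0.4544, -0.2783, 0.0566]
tcp_rot: [0.287, 3.128, -0.002]
wrist_force: [0.2, -0.3, -1.0]
width: 0.9
```

Request:
carry_out(series=[{"delta_pos": [0, 0, -0.04], "rot": [0, 0, 0], "hand": -0.8}, {"delta_pos": [0, 0, -0.1], "rot": [0, 0, 0], "hand": -0.8}, {"delta_pos": [0, 0, -0.2], "rot": [0, 0, 0], "hand": -0.8}, {"delta_pos": [0, 0, -0.35], "rot": [0, 0, 0], "hand": -0.8}, {"delta_pos": [0, 0, -0.5], "rot": [0, 0, 0], "hand": -0.8}, {"delta_pos": [0, 0, -0.6], "rot": [0, 0, 0], "hand": -0.8}, {"delta_pos": [0, 0, -0.6], "rot": [0, 0, 0], "hand": -0.8}, {"delta_pos": [0, 0, -0.6], "rot": [0, 0, 0], "hand": -0.8}])

```text
time: 14.7
tool_pos: [0.4539, -0.2778, 0.2061]
tcp_rot: [0.286, 3.128, -0.001]
wrist_force: [-0.6, -0.1, -0.9]
width: 0.897
```

```bash
python3 - <<'E'
from h import *
s=bot.read_state();print(s["time"],s["tool_pos"],s["wrist_force"],s["width"])
a=bot.read_camera("wrist")[:,:,::-1]; b=bot.read_camera("side")[130:330,200:300,::-1]
cv2.imwrite("pics/w6.png",np.hstack([cv2.resize(a,(560,420),interpolation=2),cv2.resize(b,(210,420),interpolation=2)]))
E
```

```text
14.7 [ 0.45386688 -0.27783639  0.20614128] [-0.55366876 -0.07578702 -0.8795252 ] 0.8973953742588879
```

View pics/w6.png

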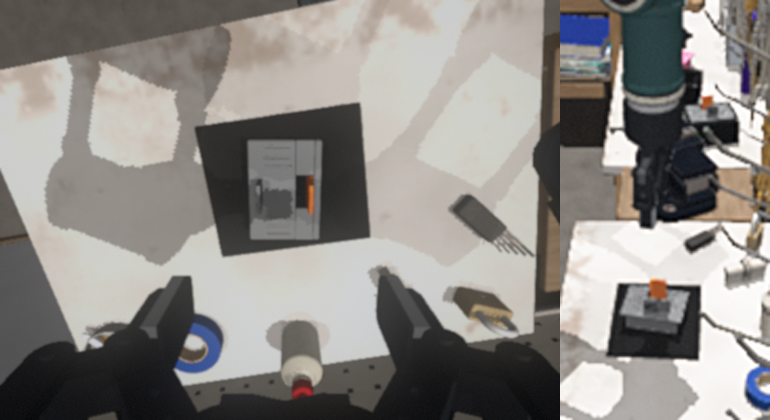

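The cover lies upright near the mat centre with the tab sprung out, and the green unit's cover is in place. I'll do one numeric check, then hand in.

```bash
python3 - <<'E'
from fit import *
ci=bot.camera_info("wrist");k=512/560
o=[((-44,-31,36),(247,139)),((-44,31,36),(322,139)),((44,31,36),(321,240)),((44,-31,36),(249,240))]
x=fit(ci,[(a,np.array(b)*k) for a,b in o],[.45,-.28,-.2])
m=np.mean([ray(ci,np.array(p)*k,.004) for p in [(195,127),(359,103),(370,237),(221,255)]],0)
print("mat",m,"offset",x[:2]-m[:2])
if abs(x[0]-m[0])<.025 and abs(x[1]-m[1])<.03: print(bot.finish_job())
E
```

```text
[ 0.4518 -0.2768] -10.25
[[-0.3  0.5]
 [ 0.5  0.3]
 [-1.2 -0.6]
 [ 1.1 -0.4]]
mat [ 0.45326084 -0.27581543  0.004     ] offset [-0.00143249 -0.00095663]
the job is handed in; nothing more can be done
None
```

The red-lamp lock's battery cover is off and lying right way up on the mat, and I handed the job in at about 15 s of the 48 s allowed. The hand-in gives no verdict.

- **Pressing and lifting:** I squeezed both grips at 30 N, which pressed the orange tab in, then lifted the cover straight out. I carried it over the vice and set it down with about 5 N of contact.
- **Last checks:** the cover's centre is about 1.5 mm from the mat's centre, measured from the wrist camera. It rests on the mat with the tab sprung back out. The other lock's cover looks untouched, and the gripper is clear at about 0.2 m.
- **One mismatch on the way:** forces of about 15 N sideways and 15 N upward appeared while squeezing. I put the sideways part down to the grip centre shifting 4 mm as the tab went in, and did not pin down the upward part. Re-zeroing the arm's target brought them down to about 5–6 N before the lift.
- **Not confirmed directly:** the tab's joint value cannot be read, so I judged it pressed from the picture and from the cover coming out freely.

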